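# Let the massage ball out of the two-lane rocker dispenser

### The job

Press down the outer pad of the rocker lever that belongs to the lane holding the round ball, keep it down while the gate is up and the ball rolls to the low end of its lane, then let the lever come all the way back so the gate is shut. Touch only that lever: nothing is to be grasped, the ball and the cylindrical roller must not be touched, the roller stays behind its own closed gate with its lever left alone, and everything else on the board stays as it is.

Things in the scene. Friction and masses are not known exactly. Their poses are not given: they have to be found in the camera images.
- board: dark hardwood board 400 (its x) x 620 (its y) x 22 mm on two bricks, fixed; origin on the table under its centre, board top 87 mm above the table
- rack: fixed plywood dispenser on the board with two parallel lanes sloping down 0.12 rad along its x. Origin: its underside, 87 mm above the table, midway between the lanes, below the gates and pivots. x points down the slope (roughly away from the robot), y left, z up. Lane centres y = +47 (left) and -47 mm (right), 68 mm wide, walls 25 mm high, from x = -95 mm to a 35 mm high end stop at x = 170 mm
- left_gate (a point): point on the left lane's floor below its gate (rack x = 0, 50 mm above the rack's underside); the ball or roller waits with its centre about 31 mm uphill of it
- left_stop (a point): where the ball's centre lies when it rests against the end stop of the left lane (rack x = 142 mm, z = 62 mm)
- left_pivot (a point): the left lever's pivot, axis along rack x, 115 mm from the rack's middle and 128 mm above its underside, between two upright metal cheeks 140 mm high
- right_gate (a point): point on the right lane's floor below its gate (rack x = 0, 50 mm above the rack's underside); the ball or roller waits with its centre about 31 mm uphill of it
- right_stop (a point): where the ball's centre lies when it rests against the end stop of the right lane (rack x = 142 mm, z = 62 mm)
- right_pivot (a point): the right lever's pivot, axis along rack x, 115 mm from the rack's middle and 128 mm above its underside, between two upright metal cheeks 140 mm high
- rocker_left (a joint): seesaw lever of the left lane (rack y > 0), rocking across the rack: inner arm hangs a gate plate 36 mm wide over the lane, outer arm ends in the press pad. 0 = rest, pad up, gate shut (edge 26 mm above the floor); grows as the pad is pressed to a hard stop at 0.6 rad; the ball passes from about 0.5 rad. A spring returns it to 0 when let go; at the pad about 3 N at first, 6 N at the stop
- rocker_right (a joint): the same lever mirrored, for the right lane (rack y < 0): press pad out to the right (-y); same values, stop and spring
- rocker_left_pad (a point): middle of the top face of the left lever's black press pad (40 mm along rack x, 46 mm along the lever, 6 mm thick); moves with the lever. At rest it rises outwards at 0.3 rad, at the stop it falls outwards at 0.3 rad. In the rack frame: y = +200 mm, z = 166 mm at rest; y = +206 mm, z = 111 mm at the stop, so it sinks about 54 mm nearly straight down
- rocker_right_pad (a point): middle of the top face of the right lever's black press pad (40 mm along rack x, 46 mm along the lever, 6 mm thick); moves with the lever. At rest it rises outwards at 0.3 rad, at the stop it falls outwards at 0.3 rad. In the rack frame: y = -200 mm, z = 166 mm at rest; y = -206 mm, z = 111 mm at the stop, so it sinks about 54 mm nearly straight down
- ball: round dark rubber massage ball, 54 mm diameter, about 120 g, loose in one of the two lanes (either one) behind the gate; the body origin is on its skin and turns with it, use point ball_center
- ball_center (a point): centre of the ball
- roller: cork massage roller, a plain cylinder 54 mm diameter and 60 mm long lying across the other lane behind its gate, about 100 g; origin on its skin, turns with it
- roller_center (a point): centre of the roller
- switch_box: white plastic wall-switch box 86 x 86 x 44 mm, fixed to the board on the left beyond the left lever; origin under its centre; bystander
- toggle (a joint): toggle of the switch box, a 28 mm stub on its top; 0 = leaning to the box's -x, 0.7 = other way; stays where left; bystander
- cup: blue acrylic cup, 76 mm wide at the rim, 90 mm tall, empty, on the right beyond the right lever; origin under its centre; bystander
- grip_trainer: chrome V-shaped hand grip trainer lying flat, about 100 x 130 mm, 22 mm high, on the near left; bystander
- collar_clip: black barbell collar clip lying flat, ring 62 mm across with two ears, 22 mm high, on the near right; origin under the ring's centre; bystander
- carabiner: steel carabiner lying flat, 110 x 55 mm, 10 mm thick, at the near right corner; bystander
Things that resemble listed ones, but are neither listed nor needed, are in the scene too. There is more than one size of the roller; the job needs the smaller. There is more than one size of the ball; the one meant has the size given above.

How it is judged:
By the outcome, as a careful person would: the job done as asked, in the order asked, and still so for the second after the job is handed in, with the robot touching nothing.
It also fails if it takes over 32 s, if anything falls off the work surface, if the arm or the gripper's body presses on something with over 40 N, if the wrist force passes 120 N, or if a joint passes its speed limit or range.

### The arm

A 6-joint arm with a two-finger parallel gripper is mounted at the origin on the work surface. World frame = base frame: x ahead of the robot, y to its left, z up, the work surface at z = 0. Lengths are in m, angles in rad, forces in N, time in s.
With the tool pointing down it reaches from about 0.35 to 0.775 m from the base axis. Payload 7.3 kg.
Tool frame: the origin (TCP) lies midway between the tips of the shut fingers; the grasp point (between the pads) lies 19 mm behind it (tcp_to_grasp is the distance from the TCP to the grasp point, in m); z points along the fingers, y is the line along which they close (so a half turn about z gives the same grasp; the last joint's range is limited). The gripper opens to 92 mm and grips with 3 to 60 N. Pads are 19 mm wide; open, the fingers measure 130 mm over their backs; the gripper's body (75 mm by 190 mm) begins 47 mm behind the grasp point.
Start: joints at [1.036, 0.342, 1.524, -0, 1.275, -0.146], TCP at [0.199, 0.486, 0.227] pointing down, gripper open.
Joint ranges: [-2.53, 2.53], [-0.77, 2.02], [0.04, 2.7], [-1, 4.14], [0.28, 2.66], [-3.11, 3.11]. Speed limits (rad/s): [2.57, 2.57, 3.14, 3.14, 3.14, 3.14].

### API

Orientations are given as a 3x3 rotation matrix whose columns are the frame's x, y, z axes.
In Python, from cell import * gives the robot as it stands.
- The arm moves only by the shell command python3 -m handwheel [FORCE], which reads ROWS from standard input. ROWS is one flat JSON list of numbers that holds 1 to 10 rows one after another, with no inner brackets; each row has 5 numbers: dx, dy, dz in parts of the range, where 1.0 means 0.6 m, then a turn about the tool's z in fractions of the full range, 1 being 2 pi rad, then the finger opening in m; each row is the pose to reach, as a shift and turn from the pose commanded when the command began, along the tool's axes at that moment; what a row does not reach only later rows make up. A row lasts 1/12 s, in which the tool goes at most 0.0417 m and 0.125 rad, less where a joint would pass 70% of its speed; a pose out of reach is approached as far as the arm can. The fingers move at their own pace and stop on an object; FORCE is the grip in N (left out, the last holds). Time passes only in rows, so rows that do not move let the fingers close. It prints the time, the measured TCP pose, the force, the opening and the grip force at its end. Shift and turn numbers lie between -1 and 1, and a call with a number outside is refused. Input that does not fit is refused with a message, and nothing moves.
- get_obs(): the state, without advancing time (a new reading comes with each control period).
- grab_frame(name): name is "scene" or "top"; returns a dict with "image" (480x640x3 uint8, blue, green, red), "mtx" (3x3 intrinsics, pixels), "R" (3x3) and "t" (3): a world point X has camera coordinates R X + t. Camera axes: x right, y down, z forward; pixel columns grow to the right and rows downward; lengths in m; the calibration is good to about 2 mm. A picture is of the moment at which its call begins. There is no depth.
- sign_off(): hands the job in; it is judged then, once.
Trained networks look in a picture, given as the dict that the camera call returned (one of the last four; its "shot" number tells which), for a name from the list of things; names that differ only in an ending like _2 or _b are one class to them, and where a whole thing is asked for, a point or a joint stands for the part that bears it (a point fixed in the world has none). Each returns a list of dicts, best first, with "score" (0 to 1); they miss things now and then, are a little off and sometimes report something else, mostly with a low value. They report only what shows in the picture. A call takes as long as a camera call. They do not tell look-alikes from the thing itself.
- recognise(picture, thing): "bbox" ([left, top, right, bottom] in pixels, round what is visible of it).
The state is a dict: "t": time; "joint_positions": joint angles; "dq": joint speeds; "effort": joint torques, N m; "eef_pos": TCP position; "ee_rot": TCP orientation; "ft_force": force on the tool from outside, world axes, zero at the start; "wrist_torque": the same for the moment, N m; "gripper_width": finger opening in m; "finger_force": force on a finger pad.
Only numpy, scipy, OpenCV 4.12 (cv2) and the standard library are available. Lean on these libraries where they do the work, as an engineer would, in place of code of your own. Each camera call takes 0.05 s, during which the arm holds its last target. There are 200 camera calls.

## Working session

There is one attempt and no reset: what is moved stays moved. The work goes in short steps, Python scripts to look and compute and a shell command to move; the robot and the scene stay as the last step left them, time stands still between calls to the robot, and variables do not carry over. Pictures are saved under pics/ and viewed, at most 10 in all, crops included, and the job is handed in when it is done.

```bash
mkdir -p pics
cat > h.py <<'E'
from cell import *
import numpy as np, cv2
def proj(f,X):
    c=f["R"]@np.array(X,float)+f["t"]; p=f["mtx"]@c; return p[:2]/p[2]
def onplane(f,uv,z):
    d=f["R"].T@np.linalg.inv(f["mtx"])@np.array([uv[0],uv[1],1.]); o=-f["R"].T@np.array(f["t"]).ravel()
    return o+d*(z-o[2])/d[2]
E
python3 - <<'E'
from h import *
for n in("scene","top"):
    f=grab_frame(n); cv2.imwrite(f"pics/{n}0.png",f["image"])
    for th in("ball","roller","rocker_left_pad","rocker_right_pad","rack","board","switch_box","cup"):
        print(n,th,[(np.round(d["bbox"]).tolist(),round(d["score"],2)) for d in recognise(f,th)][:4])
o=get_obs();print(o["t"],o["eef_pos"],np.round(o["ee_rot"],3).tolist(),o["gripper_width"])
E
```

```text
scene ball [([358.0, 193.0, 377.0, 222.0], 0.73), ([196.0, 176.0, 533.0, 411.0], 0.56), ([337.0, 181.0, 364.0, 197.0], 0.51)]
scene roller [([164.0, 336.0, 225.0, 380.0], 0.65), ([328.0, 209.0, 353.0, 223.0], 0.51)]
scene rocker_left_pad [([375.0, 140.0, 434.0, 218.0], 0.83)]
scene rocker_right_pad []
scene rack [([286.0, 140.0, 467.0, 309.0], 0.96)]
scene board [([196.0, 174.0, 534.0, 409.0], 0.57)]
scene switch_box [([431.0, 206.0, 486.0, 242.0], 0.67)]
scene cup [([342.0, 272.0, 386.0, 338.0], 0.81), ([285.0, 140.0, 469.0, 310.0], 0.6)]
top ball [([166.0, 333.0, 199.0, 362.0], 0.96), ([245.0, 231.0, 269.0, 255.0], 0.59)]
top roller [([418.0, 229.0, 460.0, 268.0], 0.95), ([282.0, 222.0, 311.0, 248.0], 0.72)]
top rocker_left_pad [([163.0, 218.0, 262.0, 244.0], 0.59)]
top rocker_right_pad [([286.0, 191.0, 381.0, 223.0], 0.66)]
top rack []
top board [([145.0, 134.0, 411.0, 320.0], 0.57)]
top switch_box [([172.0, 174.0, 217.0, 214.0], 0.69)]
top cup [([332.0, 145.0, 366.0, 186.0], 0.82), ([163.0, 146.0, 378.0, 280.0], 0.42)]
0.9 [0.19901479 0.48585386 0.22675355] [[-0.925, 0.379, 0.0], [0.379, 0.925, 0.0], [-0.0, 0.0, -1.0]] 0.09190537694429722
```

View pics/scene0.png

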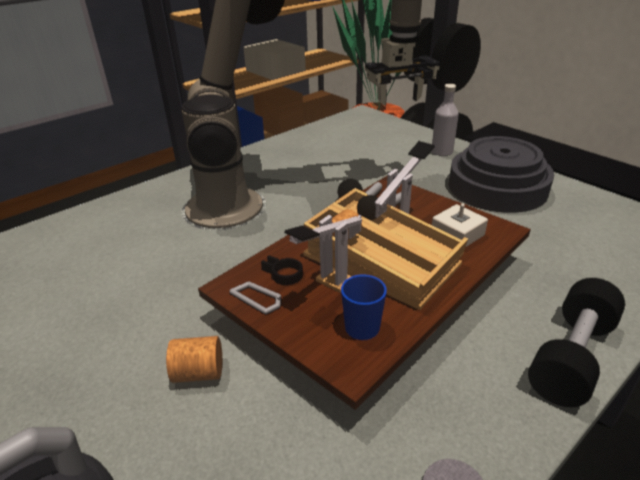

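View pics/top0.png

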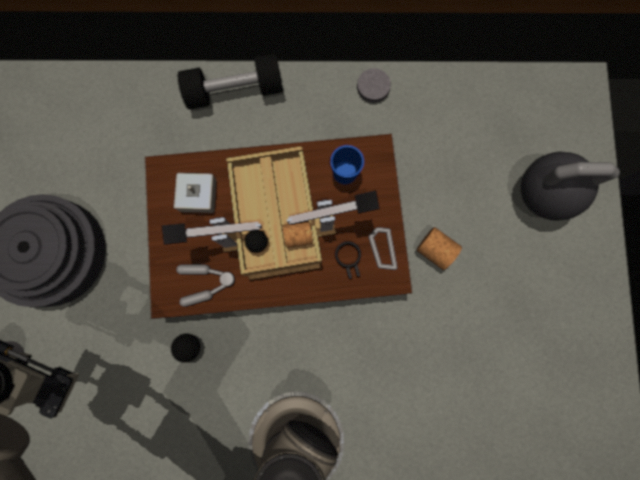

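The ball (54 mm) is in the left lane at top px (257,240). The roller is in the right lane at (297,235). The left pad is at about (174,234) and the right pad at (368,202). Next I'll fit the rack pose.

Run:
```python
from h import *
from scipy.optimize import least_squares
f=grab_frame("top"); g=cv2.cvtColor(f["image"],cv2.COLOR_BGR2GRAY); s=grab_frame("scene"); gs=cv2.cvtColor(s["image"],cv2.COLOR_BGR2GRAY)
def blob(g,b):
    x0,y0,x1,y1=b; m=(g[y0:y1,x0:x1]<32).astype(np.uint8)
    n,l,st,c=cv2.connectedComponentsWithStats(m); i=1+np.argmax(st[1:,4]); return c[i]+[x0,y0],st[i].tolist()
pl=blob(f["image"][:,:,2],(158,222,190,248)); pr=blob(f["image"][:,:,2],(352,188,384,216)); ps=blob(s["image"][:,:,2],(405,138,440,162))
bl=blob(f["image"][:,:,2],(243,228,272,256))
print(pl,pr,bl,ps)
def W(p,X): c,n=np.cos(p[2]),np.sin(p[2]); return [p[0]+c*X[0]-n*X[1],p[1]+n*X[0]+c*X[1],.087+X[2]]
# pads + far rack corners (px read from the picture)
obs=[(f,pl[0],(0,.2,.166)),(f,pr[0],(0,-.2,.166)),(f,bl[0],(-.031,.047,.081)),(s,ps[0],(0,.2,.166))]
r=lambda p:np.concatenate([proj(F,W(p,X))-u for F,u,X in obs])
q=least_squares(r,[.5,0,0],loss="soft_l1"); p=q.x; print(p,np.round(r(p),1))
pad=np.array(W(p,(0,.2,.166))); print("pad",pad,"stop",W(p,(0,.206,.111)),"inner",W(p,(0,.115,.128)))
o=get_obs(); print("radius",np.hypot(*pad[:2]),"tool delta",o["ee_rot"].T@(pad-o["eef_pos"]), o["ee_rot"].T@[np.cos(p[2]),np.sin(p[2]),0])
im=f["image"].copy()
for X in [(0,.2,.166),(0,-.2,.166),(-.031,.047,.081),(-.095,.081,.06),(.17,.081,.06),(.17,-.081,.06),(-.095,-.081,.06)]:
    cv2.circle(im,tuple(np.round(proj(f,W(p,X))).astype(int)),1,(0,255,0),-1)
for X in [(x,.2*1+y*np.cos(.3),.166+y*np.sin(.3)) for x in(-.02,.02) for y in(-.023,.023)]:
    cv2.circle(im,tuple(np.round(proj(f,W(p,X))).astype(int)),0,(255,0,255),-1)
a=cv2.resize(im[130:290,145:405],None,fx=3,fy=3,interpolation=0);cv2.imwrite("pics/fit.png",a)
```

```text
(array([179.42735043, 233.09401709]), [15, 3, 12, 17, 117]) (array([366.11148649, 201.56756757]), [4, 5, 22, 19, 296]) (array([255.88202247, 240.8005618 ]), [2, 3, 22, 21, 356]) (array([431.25, 146.5 ]), [25, 8, 3, 2, 4])
[0.50514372 0.04781992 0.16735408] [-5.8 -0.8  0.4 -0.1 -0.2  0.2 -9.8  1.8]
pad [0.47182893 0.24502571 0.253     ] stop [np.float64(0.47082948144763953), np.float64(0.25094188678888113), 0.198] inner [np.float64(0.48598771348264747), np.float64(0.16121325143999793), 0.215]
radius 0.5316579114548046 tool delta [-0.34374453 -0.1194294  -0.02624584] [-8.49305894e-01  5.27901023e-01  9.77345894e-05]
```

View pics/fit.png

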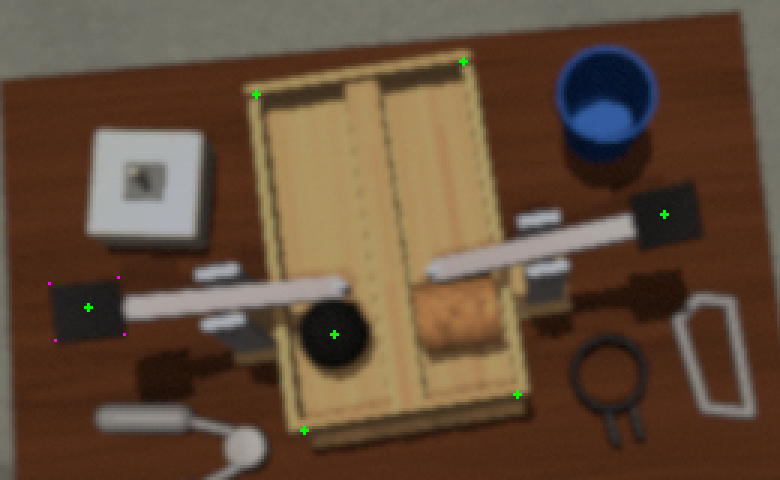

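The overlay matches the rack and pads. Next I'll rise, then travel above the left pad with the fingers closed and tool y along rack x.

Careful with the scale: shifts go in shares of 0.6 m and turns go in shares of 2 pi rad. That gives: -0.304 m is -0.5067, -0.266 m is -0.4433, 1.014 rad is 0.1614.

```bash
echo '[0, 0, -0.0667, 0.0191, 0, 0, 0, -0.125, 0.0382, 0, -0.0633, -0.0217, -0.125, 0.0573, 0, -0.1267, -0.0433, -0.125, 0.0764, 0, -0.19, -0.065, -0.125, 0.0955, 0, -0.2533, -0.0867, -0.125, 0.1146, 0, -0.3167, -0.1067, -0.125, 0.1337, 0, -0.38, -0.1283, -0.125, 0.1528, 0, -0.4433, -0.15, -0.125, 0.1614, 0, -0.5067, -0.1717, -0.125, 0.1614, 0]' | python3 -m handwheel
python3 - <<'E'
from h import *
o=get_obs(); R=o["ee_rot"]; p=o["eef_pos"]; y=.16735
T=np.array([.4712,.248,p[2]])
print(o["t"],p,np.round(R,3).tolist(),"rackx in tool",R.T@[np.cos(y),np.sin(y),0],"delta",R.T@(T-p),o["gripper_width"],o["joint_positions"])
E
```

```text
t: 1.83
eef_pos: [0.4425, 0.2737, 0.3019]
ee_rot: [[-0.164, 0.986, 0.0], [0.986, 0.164, 0.0], [0.0, 0.0, -1.0]]
ft_force: [1.0, 0.5, -0.2]
gripper_width: 0.0297
finger_force: 0.0
1.8333 [0.44245165 0.27372145 0.30191522] [[-0.164, 0.986, 0.0], [0.986, 0.164, 0.0], [0.0, 0.0, -1.0]] rackx in tool [2.48573686e-03 9.99996821e-01 4.22526895e-04] delta [-3.00908185e-02  2.41371773e-02  2.53309418e-06] 0.029712301777665456 [4.06549629e-01 2.85278181e-01 1.39754477e+00 1.46802332e-04
 1.45829922e+00 2.41668977e-01]
```

Scaled: -0.03 m is -0.05, 0.024 m is 0.04.

```bash
echo '[-0.05, 0.04, 0, 0, 0, -0.05, 0.04, 0, 0, 0, -0.05, 0.04, 0, 0, 0, -0.05, 0.04, 0.05, 0, 0, -0.05, 0.04, 0.05, 0, 0]' | python3 -m handwheel
python3 - <<'E'
from h import *
s=grab_frame("scene");f=grab_frame("top")
a=cv2.resize(s["image"][90:260,300:500],None,fx=3,fy=3)[:480];b=cv2.resize(f["image"][180:300,130:270],None,fx=2,fy=2)
c=np.zeros((480,800,3),np.uint8); c[:,:520]=a[:,:520]; c[:240,520:]=b; cv2.imwrite("pics/above.png",c)
E
```

```text
t: 2.25
eef_pos: [0.4673, 0.2498, 0.2678]
ee_rot: [[-0.168, 0.986, -0.007], [0.986, 0.168, -0.002], [-0.001, -0.007, -1.0]]
ft_force: [-1.0, 0.4, -0.8]
gripper_width: 0.0008
finger_force: 0.0
```

View pics/above.png

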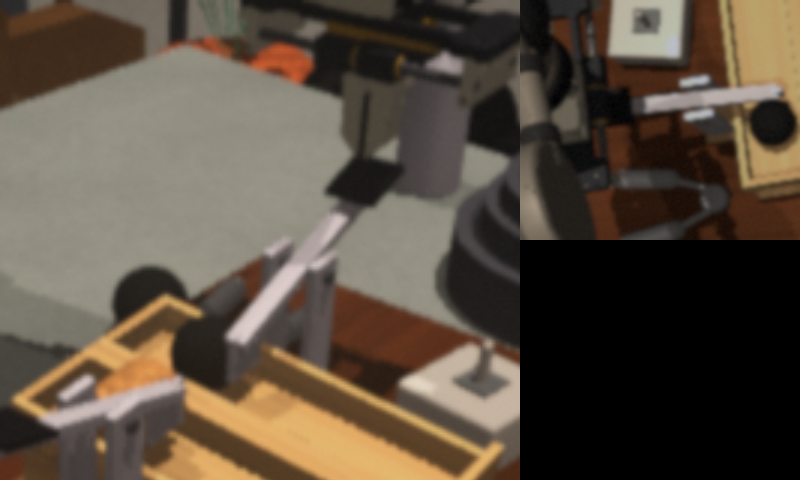

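The closed fingers are centred above the left pad and clear of the cheeks, so I'll press.

Scaled: 0.066 m is 0.11, 0.062 m is 0.1033.

```bash
echo '[0, 0, 0.02, 0, 0, 0, 0, 0.04, 0, 0, 0, 0, 0.06, 0, 0, 0, 0, 0.08, 0, 0, 0, 0, 0.0933, 0, 0, 0, 0, 0.1033, 0, 0, 0, 0, 0.11, 0, 0, 0, 0, 0.11, 0, 0, 0, 0, 0.11, 0, 0]' | python3 -m handwheel
python3 - <<'E'
from h import *
s=grab_frame("scene");f=grab_frame("top")
a=cv2.resize(s["image"][90:260,300:500],None,fx=3,fy=3)[:480];b=cv2.resize(f["image"][140:300,130:270],None,fx=2,fy=2)
c=np.zeros((480,800,3),np.uint8); c[:,:520]=a[:,:520]; c[:320,520:]=b; cv2.imwrite("pics/press.png",c)
o=get_obs();print(o["t"],o["eef_pos"],o["ft_force"])
E
```

```text
t: 3.1
eef_pos: [0.4703, 0.2515, 0.2075]
ee_rot: [[-0.168, 0.986, 0.003], [0.986, 0.168, 0.003], [0.002, 0.003, -1.0]]
ft_force: [-2.1, 5.4, 5.4]
gripper_width: 0.0004
finger_force: 3.1
3.2 [0.47026932 0.25149916 0.20759668] [-1.2326542   4.80584367  5.28901631]
```

View pics/press.png

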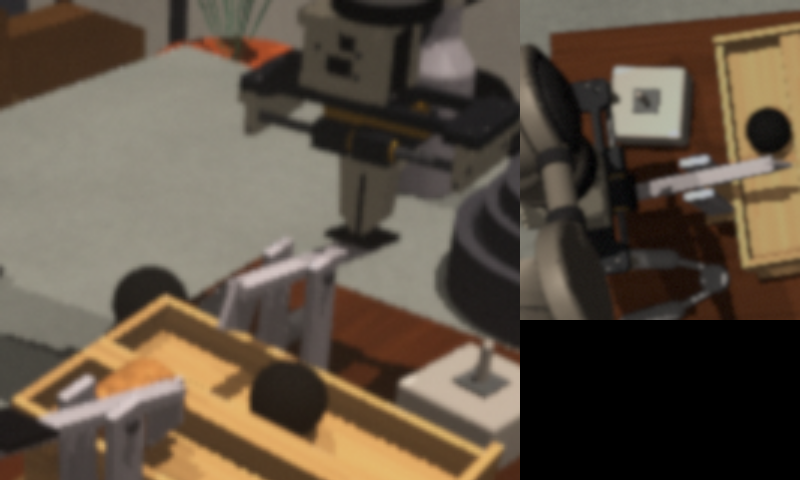

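The lever is down, the gate is up, and the ball has passed and is rolling. I'll hold until it reaches the stop.

```bash
for i in 1 2; do echo '[0, 0, 0, 0, 0, 0, 0, 0, 0, 0, 0, 0, 0, 0, 0, 0, 0, 0, 0, 0, 0, 0, 0, 0, 0, 0, 0, 0, 0, 0, 0, 0, 0, 0, 0, 0, 0, 0, 0, 0, 0, 0, 0, 0, 0, 0, 0, 0, 0, 0]' | python3 -m handwheel | grep -E "^t:|pos|ft"
python3 - <<'E'
from h import *
f=grab_frame("top")
c,n=np.cos(.16735),np.sin(.16735);print("stop px",proj(f,[.5051+c*.142-n*.047,.0478+n*.142+c*.047,.149]))
print([(d["bbox"],d["score"]) for d in recognise(f,"ball")])
m=f["image"][:,:,2][150:260,236:272]<32; print("dark centroid",np.argwhere(m).mean(0)+[150,236],m.sum())
E
done
```

```text
t: 4.03
eef_pos: [0.4703, 0.2515, 0.2077]
ft_force: [-1.5, 6.5, 4.8]
stop px [246.35186838 169.54558638]
[([168.9, 333.3, 199.0, 361.0], 0.87), ([236.4, 157.7, 262.1, 180.7], 0.8)]
dark centroid [169.79635258 249.01215805] 329
t: 4.97
eef_pos: [0.4703, 0.2515, 0.2077]
ft_force: [-1.9, 6.4, 5.4]
stop px [246.35186838 169.54558638]
[([168.0, 333.7, 199.9, 363.0], 0.63), ([238.4, 158.4, 257.7, 181.8], 0.61), ([184.3, 148.3, 381.6, 281.6], 0.17)]
dark centroid [169.78115502 249.03039514] 329
```

The ball is resting at the end stop, so I'll raise the tool straight up to let the lever return.

Scaled: -0.12 m is -0.2, -0.1 m is -0.1667.

```bash
echo '[0, 0, -0.0167, 0, 0, 0, 0, -0.0333, 0, 0, 0, 0, -0.05, 0, 0, 0, 0, -0.0667, 0, 0, 0, 0, -0.0833, 0, 0, 0, 0, -0.1, 0, 0, 0, 0, -0.1333, 0, 0, 0, 0, -0.1667, 0, 0, 0, 0, -0.2, 0, 0, 0, 0, -0.2, 0, 0]' | python3 -m handwheel
echo '[0.05, -0.05, 0, 0, 0, 0.1, -0.1, 0, 0, 0, 0.15, -0.15, 0, 0, 0, 0.1667, -0.1667, 0, 0, 0, 0.1667, -0.1667, 0, 0, 0, 0.1667, -0.1667, 0, 0, 0, 0.1667, -0.1667, 0, 0, 0, 0.1667, -0.1667, 0, 0, 0]' | python3 -m handwheel
python3 - <<'E'
from h import *
s=grab_frame("scene");f=grab_frame("top")
a=cv2.resize(s["image"][90:260,300:500],None,fx=3,fy=3)[:480];b=cv2.resize(f["image"][140:300,130:270],None,fx=2,fy=2)
c=np.zeros((480,800,3),np.uint8); c[:,:520]=a[:,:520]; c[:320,520:]=b; cv2.imwrite("pics/done.png",c)
E
```

```text
t: 5.9
eef_pos: [0.471, 0.2502, 0.33]
ee_rot: [[-0.167, 0.986, 0.006], [0.986, 0.167, 0.003], [0.002, 0.006, -1.0]]
ft_force: [0.0, -0.3, 0.6]
gripper_width: 0.0006
finger_force: 0.0
t: 6.57
eef_pos: [0.3555, 0.3309, 0.3254]
ee_rot: [[-0.166, 0.986, -0.0], [0.986, 0.166, -0.001], [-0.0, -0.0, -1.0]]
ft_force: [0.0, 0.6, 0.2]
gripper_width: 0.0004
finger_force: 0.0
```

View pics/done.png

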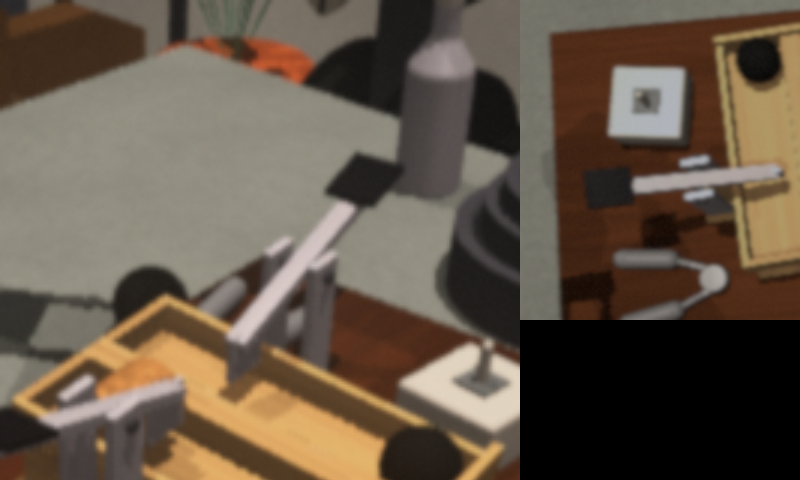

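The lever is fully back with its pad up and the gate shut. The ball is at the low end, the roller hasn't moved, and the arm is clear.

```bash
python3 -c "from cell import *; print(sign_off())"
```

```text
the job is handed in; nothing more can be done
None
```

The job is done and handed in: I pressed and held the left lever until the ball rested at the end stop, then let it return so the gate shut; the roller and its lever were left alone, and the arm finished clear at about 6.6 s.

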